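Unload the check weights from the bench scale into their cups

TASK

The scale check is finished: take the piles of four steel check weights on the bench scale apart and put each weight back upright in the wooden storage cup that is turned for its size, sitting flat on the cup's floor. Set every weight down, never let it drop, and leave the tape measure and the label roll where they stand.

Things in the scene. Friction and masses are not known exactly. Their poses are not given: they have to be found in the camera images.
- weight_74_mid (a point): Middle of the largest weight (on its axis, 23 mm above its underside; z up its axis): steel disc, 74 mm wide, 28 high, with a knob 20 wide, 18 high on top (46 in all; grasp the knob), about 700 g. Recess below, 27 wide, 20 deep, fits loosely over a knob: lift it 25 mm straight up off a pile. At the start all stand in two piles, 100 mm apart, on the bench scale (black pan mat 46 mm up).
- weight_60_mid (a point): Middle of the second largest weight (on its axis, 23 mm above its underside; z up its axis): steel disc, 60 mm wide, 28 high, with a knob 20 wide, 18 high on top (46 in all; grasp the knob), about 450 g. Recess below, 27 wide, 20 deep, fits loosely over a knob: lift it 25 mm straight up off a pile. At the start one of the 60 and 74 mm weights carries the pile of three, the other stands alone.
- weight_46_mid (a point): Middle of the second smallest weight (on its axis, 23 mm above its underside; z up its axis): steel disc, 46 mm wide, 28 high, with a knob 20 wide, 18 high on top (46 in all; grasp the knob), about 220 g. Recess below, 27 wide, 20 deep, fits loosely over a knob: lift it 25 mm straight up off a pile. At the start it lies on the 60 or the 74 mm weight, nested over its knob.
- weight_34_mid (a point): Middle of the smallest weight (on its axis, 23 mm above its underside; z up its axis): steel disc, 34 mm wide, 28 high, with a knob 20 wide, 18 high on top (46 in all; grasp the knob), about 100 g. Recess below, 27 wide, 20 deep, fits loosely over a knob: lift it 25 mm straight up off a pile. At the start it is the top of the pile, on the 46 mm weight.
- cup_74: The largest of four open round wooden cups, for the 74 mm weight: bore 84 mm, mouth flared to 93 mm (105 outside), 24 mm high, grey felt floor 6 mm up. Origin: centre of its underside, 8 mm above the worktop on the grey tray to which it is fixed; z up. The cups stand in a square, about 120 mm apart, in any arrangement.
- cup_60: The second largest of four open round wooden cups, for the 60 mm weight: bore 70 mm, mouth flared to 79 mm (91 outside), 24 mm high, grey felt floor 6 mm up. Origin: centre of its underside, 8 mm above the worktop on the grey tray to which it is fixed; z up. The cups stand in a square, about 120 mm apart, in any arrangement.
- cup_46: The second smallest of four open round wooden cups, for the 46 mm weight: bore 56 mm, mouth flared to 65 mm (77 outside), 24 mm high, grey felt floor 6 mm up. Origin: centre of its underside, 8 mm above the worktop on the grey tray to which it is fixed; z up. The cups stand in a square, about 120 mm apart, in any arrangement.
- cup_34: The smallest of four open round wooden cups, for the 34 mm weight: bore 44 mm, mouth flared to 53 mm (65 outside), 24 mm high, grey felt floor 6 mm up. Origin: centre of its underside, 8 mm above the worktop on the grey tray to which it is fixed; z up. The cups stand in a square, about 120 mm apart, in any arrangement.
- tape_measure: Bystander, not part of the job: blue pocket tape measure, 36 x 74 x 63 mm, standing on the worktop to the left of the scale. Origin: centre of its underside.
- label_roll: Bystander, not part of the job: white roll of blank labels, 69 mm wide, 50 mm high, standing on the worktop behind the work. Origin: centre of its underside.
Mind the look-alikes: they are no part of the job. What is shaped like the part that bears weight_34_mid but purple is not meant.

How it is judged:
By the outcome, as a careful person would: the job done as asked, in the order asked, and still so for the second after the job is handed in, with the robot touching nothing.
It also fails if it takes over 90 s, if anything falls off the work surface, if the arm or the gripper's body presses on something with over 40 N, if the wrist force passes 120 N, or if a joint passes its speed limit or range.

ROBOT

A 7-joint arm with a two-finger parallel gripper is mounted at the origin on a cart in front of the work surface, level with it; the furniture and walls round the work are solid. World frame = base frame: x ahead of the robot, y to its left, z up, the work surface at z = 0. Lengths are in m, angles in rad, forces in N, time in s.
With the tool pointing down it reaches from about 0.425 to 0.925 m from the base axis. Payload 6.8 kg.
Tool frame: the origin (TCP) lies on the front face of the gripper's body, between the roots of the fingers; the fingertips stand 73 mm ahead of it and the grasp point (between the pads) lies 54 mm ahead of it (bot.finger_overhang is the z of the fingertips in the tool frame, in m); z points along the fingers, y is the line along which they close (so a half turn about z gives the same grasp; the last joint's range is limited). The gripper opens to 85 mm and grips with 20 to 120 N. Pads are 22 mm wide; open, the fingers measure 114 mm over their backs; the gripper's body (76 mm by 85 mm) begins 54 mm behind the grasp point. The pads swing forward as they close: fully open they stand 13 mm farther back than shut.
Start: joints at [1.114, 0.477, 0.022, 1.555, -0.011, 1.109, -0.083], TCP at [0.231, -0.634, 0.304] pointing down, gripper open.
Joint ranges: [-2.96, 2.96], [-0.34, 2.1], [-1.41, 1.46], [0.24, 2.44], [-1.37, 4.51], [0.17, 1.92], [-2.96, 2.96]. Speed limits (rad/s): [2.39, 2.39, 3.14, 3.14, 3.14, 3.14, 3.14].

INTERFACE

Orientations are given as a unit quaternion [w, x, y, z].
In Python, from station import bot gives the robot as it stands.
- The arm moves only by the tool servo_tool, never from a script. Its argument "motion" is one flat list of numbers, 7 for each row, row after row: the shift along the tool's x, y, z as a fraction of full scale, then the turn, a rotation vector about the tool's x, y, z as a fraction of full scale, then the closure, from 0 (fully open) to 1 (shut). In form: [tx, ty, tz, ax, ay, az, gripper, tx, ty, tz, ax, ay, az, gripper, ...]. A call has 1 to 5 rows; each row shifts and turns the commanded pose from where the row before left it, along the tool's axes as they then stand; what a row does not reach is not made up. Full scale, the value 1, is 0.02 m for a shift and 0.15 rad for a turn. A row lasts 1/8 s, in which the tool goes at most 62.5 mm and 10.7 degrees, less where a joint would pass 70% of its speed; a pose out of reach is approached as far as the arm can. A call with a number of a shift or a turn outside -1 to 1 is refused whole. A call with a gripper value outside its range is refused whole. The fingers move at their own pace and stop on an object; "grip_force" is the grip in N (left out, the last holds). Time passes only in rows, so rows that do not move let the fingers close. It gives the time, the measured TCP pose, the force, the opening and the grip force at its end, in the units of the state.
- bot.get_obs(): the state, without advancing time (a new reading comes with each control period).
- bot.read_camera(name): name is "scene" or "top" or "wrist"; returns the picture (384x512x3 uint8, red, green, blue); there is no depth.
- bot.get_calibration(name): a dict with "mtx" (3x3 intrinsics, pixels), "rvec" (rotation vector, rad) and "tvec" (3), from world to camera coordinates, as OpenCV has them. Camera axes: x right, y down, z forward; pixel columns grow to the right and rows downward; lengths in m; the calibration is good to about 2 mm. A picture is of the moment at which its call begins: read the wrist's pose just before it. get_calibration takes no time and is no camera call; for the wrist camera it gives the pose at the moment of the call.
- bot.hand_in(): hands the job in; it is judged then, once.
Trained networks look in the newest picture that a camera, given by its name, has taken for a name from the list of things; names that differ only in an ending like _2 or _b are one class to them, and where a whole thing is asked for, a point or a joint stands for the part that bears it (a point fixed in the world has none). Each returns a list of dicts, best first, with "p" (0 to 1); they miss things now and then, are a little off and sometimes report something else, mostly with a low value. They report only what shows in the picture. A call takes as long as a camera call. They do not tell look-alikes from the thing itself.
- bot.boxes_of(camera, name): "uv" ([column, row] in pixels, amid what is visible of it).
The state is a dict: "t": time; "q": joint angles; "joint_vel": joint speeds; "joint_torque": joint torques, N m; "eef_pos": TCP position; "tool_rot": TCP orientation; "contact_force": force on the tool from outside, world axes, zero at the start; "torque": the same for the moment, N m; "gripper_width": opening from 0.0 (shut) to 1.0 (fully open); "grasp_force": force on a finger pad.
Only numpy, scipy, OpenCV 4.12 (cv2) and the standard library are available. Lean on these libraries where they do the work, as an engineer would, in place of code of your own. Each camera call takes 0.05 s, during which the arm holds its last target. There are 200 camera calls.

## Working session

There is one attempt and no reset: what is moved stays moved. The work goes in short steps, Python scripts to look and compute and a tool call to move; the robot and the scene stay as the last step left them, time stands still between calls to the robot, and variables do not carry over. Pictures are saved under pics/ and viewed, at most 14 in all, crops included, and the job is handed in when it is done.

Besides the shell and the picture viewer there is one more tool, called after "Emit:" as a command line: name --argument value ..., lists and objects as JSON in quotes. servo_tool: Moves the arm, as the interface text tells. Shift numbers are shares of 0.02 m and turn numbers shares of 0.15 rad, none past 1 either way. Its arguments: {"type":"object","properties":{"motion":{"type":"array","items":{"type":"number","minimum":-1,"maximum":1}},"grip_force":{"type":"number"}},"required":["motion"]}

```bash
mkdir -p pics; ls; python3 - <<'E'
from station import bot
import cv2,numpy as np
o=bot.get_obs();print(o['t'],o['eef_pos'],o['tool_rot'],o['gripper_width'])
for n in ['scene','top']:
    im=bot.read_camera(n);cv2.imwrite(f'pics/{n}0.png',im[:,:,::-1])
    c=bot.get_calibration(n);R=cv2.Rodrigues(c['rvec'])[0];print(n,(-R.T@np.array(c['tvec']).ravel()).round(3),R[2].round(2),c['mtx'][0][0])
    for k in ['weight_74_mid','weight_60_mid','weight_46_mid','weight_34_mid','cup_74','cup_60','cup_46','cup_34','tape_measure','label_roll']:
        print(k,[(np.round(d['uv']).tolist(),round(d['p'],2)) for d in bot.boxes_of(n,k)][:4])
E
```

```text
pics
0.0 [ 0.23051673 -0.63392764  0.30291308] [-8.74555019e-04  9.84828769e-01  1.73526573e-01 -2.42897711e-04] 0.9981578348093113
scene [ 1.067 -0.62   1.181] [-0.38  0.49 -0.79] 454.13451857518163
weight_74_mid [([264.0, 162.0], 0.63)]
weight_60_mid [([257.0, 179.0], 0.63), ([276.0, 117.0], 0.28)]
weight_46_mid [([268.0, 149.0], 0.51)]
weight_34_mid [([266.0, 144.0], 0.53), ([296.0, 143.0], 0.53)]
cup_74 [([174.0, 242.0], 0.94), ([139.0, 269.0], 0.92), ([198.0, 260.0], 0.66), ([172.0, 293.0], 0.58)]
cup_60 [([174.0, 242.0], 0.94), ([139.0, 269.0], 0.92), ([198.0, 260.0], 0.66), ([172.0, 293.0], 0.58)]
cup_46 [([174.0, 242.0], 0.94), ([139.0, 269.0], 0.92), ([198.0, 260.0], 0.66), ([172.0, 293.0], 0.58)]
cup_34 [([174.0, 242.0], 0.94), ([139.0, 269.0], 0.92), ([198.0, 260.0], 0.66), ([172.0, 293.0], 0.58)]
tape_measure [([274.0, 119.0], 0.63)]
label_roll [([291.0, 230.0], 0.83)]
top [0.465 0.029 1.236] [ 0.09  0.02 -1.  ] 364.0804011308491
weight_74_mid [([211.0, 215.0], 0.8)]
weight_60_mid [([236.0, 204.0], 0.51)]
weight_46_mid [([210.0, 215.0], 0.4)]
weight_34_mid [([214.0, 220.0], 0.56), ([150.0, 201.0], 0.54), ([168.0, 210.0], 0.45)]
cup_74 [([373.0, 196.0], 0.75), ([334.0, 201.0], 0.67), ([339.0, 232.0], 0.66), ([374.0, 232.0], 0.59)]
cup_60 [([373.0, 196.0], 0.75), ([334.0, 201.0], 0.67), ([339.0, 232.0], 0.66), ([374.0, 232.0], 0.59)]
cup_46 [([373.0, 196.0], 0.75), ([334.0, 201.0], 0.67), ([339.0, 232.0], 0.66), ([374.0, 232.0], 0.59)]
cup_34 [([373.0, 196.0], 0.75), ([334.0, 201.0], 0.67), ([339.0, 232.0], 0.66), ([374.0, 232.0], 0.59)]
tape_measure [([148.0, 251.0], 0.64), ([212.0, 214.0], 0.21)]
label_roll [([373.0, 197.0], 0.71), ([260.0, 153.0], 0.53)]
```

```bash
python3 - <<'E'
import cv2
a=cv2.imread('pics/top0.png')[130:290,120:420];cv2.imwrite('pics/topc.png',cv2.resize(a,None,fx=2.6,fy=2.6,interpolation=cv2.INTER_CUBIC))
a=cv2.imread('pics/scene0.png')[70:330,100:360];cv2.imwrite('pics/scenec.png',cv2.resize(a,None,fx=2.3,fy=2.3,interpolation=cv2.INTER_CUBIC))
E
```

```text
(no output)
```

View pics/topc.png

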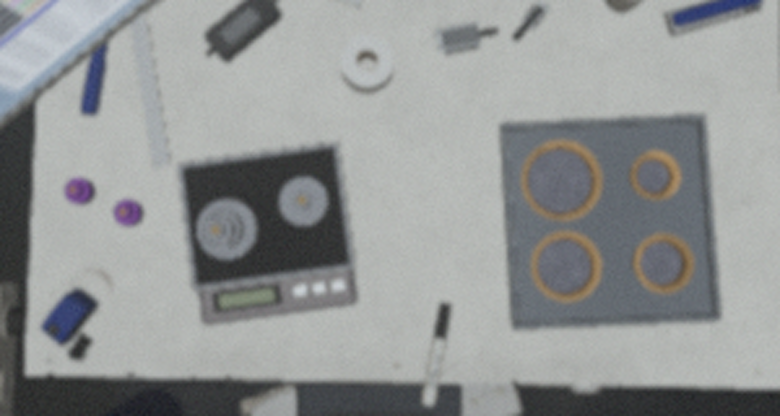

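View pics/scenec.png

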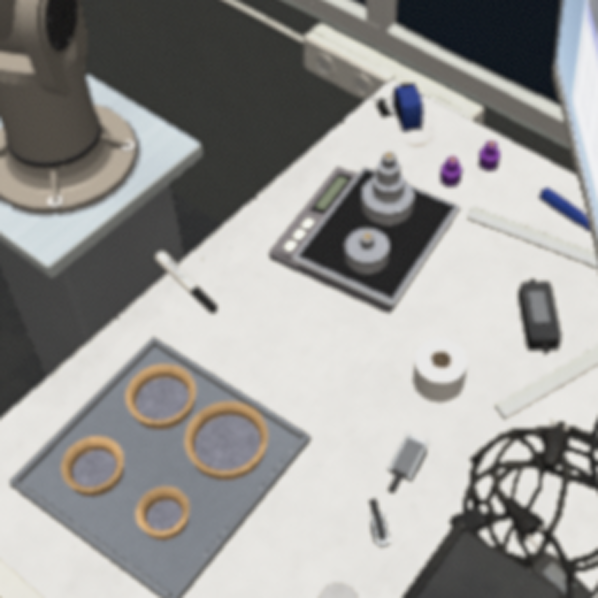

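The piles are three high on the 74 (about 207,218 in the top image) with the 60 alone (236,207). The cups are 74 (336,200), 60 (338,232), 46 (375,231) and 34 (372,198). The steel 34 sits on top of the pile; the purple knobs at (150,203) and (169,211) are look-alikes, not meant. Next I compute positions.

```bash
cat > h.py <<'E'
import cv2,numpy as np
from station import bot
def ray(cal,uv,z):
    R=cv2.Rodrigues(np.array(cal['rvec'],float))[0];t=np.array(cal['tvec'],float).ravel()
    C=-R.T@t;d=R.T@np.linalg.solve(np.array(cal['mtx']),[uv[0],uv[1],1.]);s=(z-C[2])/d[2];return (C+s*d)
def proj(cal,P):
    return cv2.projectPoints(np.array(P,float).reshape(-1,3),np.array(cal['rvec'],float),np.array(cal['tvec'],float),np.array(cal['mtx'],float),None)[0].reshape(-1,2)
def circ(x,y,z,r,n=72):
    a=np.linspace(0,2*np.pi,n,endpoint=False);return np.c_[x+r*np.cos(a),y+r*np.sin(a),np.full(n,z)]
E
python3 - <<'E'
from h import *
print(bot.finger_overhang)
c=bot.get_calibration('top')
for n,u,z in [('34top',(202,218.5),.148),('34topdisc',(203,218.5),.130),('74disc',(207.2,218),.074),('60knob',(236.5,207),.092),('60disc',(236.5,207.3),.074),('c74',(336.2,199.8),.032),('c60',(338,232.3),.032),('c46',(375.4,231.3),.032),('c34',(372.3,197.6),.032),('tape',(147,251),.06),('roll',(261.4,155),.05)]:
    print(n,ray(c,u,z).round(3))
c=bot.get_calibration('scene')
f=lambda x,y:(100+x/2.3,70+y/2.3)
for n,u,z in [('34top',f(389,156),.148),('60knob',f(367,234),.092),('c74',f(227,437),.032),('c60',f(161,393),.032),('c46',f(93,463),.032),('c34',f(162,510),.032)]:
    print(n,ray(c,u,z).round(3))
c=bot.get_calibration('wrist');R=cv2.Rodrigues(c['rvec'])[0];C=(-R.T@np.array(c['tvec']).ravel());o=bot.get_obs()
from scipy.spatial.transform import Rotation as S
q=o['tool_rot'];T=S.from_quat([q[1],q[2],q[3],q[0]]).as_matrix()
print(T.round(2).tolist(),(T.T@(C-o['eef_pos'])).round(3),(R@T).round(2).tolist(),c['mtx'])
E
```

```text
0.0726
34top [0.48  0.206 0.148]
34topdisc [0.48  0.206 0.13 ]
74disc [0.483 0.201 0.074]
60knob [0.519 0.107 0.092]
60disc [0.518 0.108 0.074]
c74 [ 0.55  -0.218  0.032]
c60 [ 0.443 -0.223  0.032]
c46 [ 0.448 -0.345  0.032]
c34 [ 0.559 -0.337  0.032]
tape [0.375 0.394 0.06 ]
roll [0.693 0.031 0.05 ]
34top [0.482 0.206 0.148]
60knob [0.517 0.114 0.092]
c74 [ 0.553 -0.214  0.032]
c60 [ 0.444 -0.22   0.032]
c46 [ 0.449 -0.342  0.032]
c34 [ 0.559 -0.334  0.032]
[[0.94, 0.34, 0.0], [0.34, -0.94, -0.0], [0.0, 0.0, -1.0]] [ 0.081 -0.001 -0.071] [[0.0, 1.0, -0.0], [-0.95, 0.0, -0.32], [-0.32, 0.0, 0.95]] [[285.16859933   0.         258.8968421 ]
 [  0.         285.16859933 189.92319451]
 [  0.           0.           1.        ]]
```

Emit:
servo_tool --motion '[0,0,0,0,0,0.777,0,0,0,0,0,0,0.777,0,0,0,0,0,0,0.777,0,0.7,-1,0,0,0,0,0.3,0.7,-1,0,0,0,0,0.5]' --grip_force 50

```text
t: 1.72
eef_pos: [0.2602, -0.5926, 0.3038]
tool_rot: [-0.0, 1.0, 0.001, 0.0]
contact_force: [-0.1, 1.2, -0.5]
gripper_width: 0.605
grasp_force: 0.0
```

Emit:
servo_tool --motion '[0.7,-1,0,0,0,0,0.5,0.7,-1,0,0,0,0,0.5,0.7,-1,0,0,0,0,0.5,0.7,-1,0,0,0,0,0.5,0.7,-1,0,0,0,0,0.5]'

```text
t: 2.35
eef_pos: [0.3304, -0.4919, 0.3041]
tool_rot: [-0.0, 1.0, 0.001, 0.0]
contact_force: [0.5, 0.3, 0.5]
gripper_width: 0.501
grasp_force: 0.0
```

Emit:
servo_tool --motion '[0.7,-1,0,0,0,0,0.5,0.7,-1,0,0,0,0,0.5,0.7,-1,0,0,0,0,0.5,0.7,-1,0,0,0,0,0.5,0.7,-1,0,0,0,0,0.5]'

```text
t: 2.98
eef_pos: [0.4, -0.3918, 0.3041]
tool_rot: [-0.0, 1.0, 0.001, 0.0]
contact_force: [-0.4, -0.1, -0.2]
gripper_width: 0.496
grasp_force: 0.0
```

Emit:
servo_tool --motion '[0.7,-1,0,0,0,0,0.5,0.7,-1,0,0,0,0,0.5,0.7,-1,0,0,0,0,0.5,0.7,-1,0,0,0,0,0.5,0.7,-1,0,0,0,0,0.5]'

```text
t: 3.6
eef_pos: [0.4697, -0.2918, 0.3042]
tool_rot: [-0.0, 1.0, 0.001, 0.0]
contact_force: [-0.3, -0.4, 0.3]
gripper_width: 0.498
grasp_force: 0.0
```

```bash
cat >> h.py <<'E'
from scipy.optimize import least_squares
def cupfit(im,cal,est):
    hsv=cv2.cvtColor(im,cv2.COLOR_RGB2HSV)
    m=cv2.inRange(hsv,(6,70,60),(28,255,255));m=cv2.morphologyEx(m,cv2.MORPH_CLOSE,np.ones((3,3)))
    cs=[cv2.convexHull(c) for c in cv2.findContours(m,cv2.RETR_EXTERNAL,cv2.CHAIN_APPROX_NONE)[0] if cv2.contourArea(cv2.convexHull(c))>300]
    out={}
    for k,(x,y,D) in est.items():
        def hull(p):return cv2.convexHull(np.r_[proj(cal,circ(p[0],p[1],.032,D/2)),proj(cal,circ(p[0],p[1],.009,D/2))].astype(np.float32))
        def cen(h):M=cv2.moments(h);return np.array([M['m10'],M['m01']])/M['m00'],M['m00']
        c0,_=cen(hull((x,y)))
        h=min(cs,key=lambda h:np.linalg.norm(cen(h)[0]-c0));ch,A=cen(h)
        s=least_squares(lambda p:cen(hull(p))[0]-ch,[x,y],diff_step=1e-3)
        out[k]=(s.x.round(4).tolist(),'area ratio',round(A/cen(hull(s.x))[1],2))
    return out
E
python3 - <<'E'
from h import *
est={'c74':(.551,-.216,.105),'c60':(.444,-.221,.091),'c46':(.449,-.343,.077),'c34':(.559,-.336,.065)}
for n in ['wrist','top','scene']:
    cal=bot.get_calibration(n);im=bot.read_camera(n)
    if n=='wrist':
        v=im[:,:,::-1].copy()
        for x,y,D in est.values():cv2.polylines(v,[proj(cal,circ(x,y,.032,D/2)).astype(int)],True,(0,255,0),1)
        cv2.imwrite('pics/w1.png',v)
    print(n,cupfit(im,cal,est))
E
```

```text
wrist {'c74': ([0.5513, -0.2141], 'area ratio', 0.93), 'c60': ([0.4404, -0.219], 'area ratio', 0.87), 'c46': ([0.4464, -0.344], 'area ratio', 0.85), 'c34': ([0.5593, -0.3341], 'area ratio', 0.89)}
top {'c74': ([0.5537, -0.2178], 'area ratio', 0.82), 'c60': ([0.4435, -0.2234], 'area ratio', 0.79), 'c46': ([0.4435, -0.2235], 'area ratio', 1.09), 'c34': ([0.5537, -0.2181], 'area ratio', 2.07)}
scene {'c74': ([0.5478, -0.212], 'area ratio', 0.83), 'c60': ([0.4383, -0.2178], 'area ratio', 0.8), 'c46': ([0.4437, -0.3408], 'area ratio', 0.78), 'c34': ([0.5552, -0.3323], 'area ratio', 0.74)}
```

View pics/w1.png

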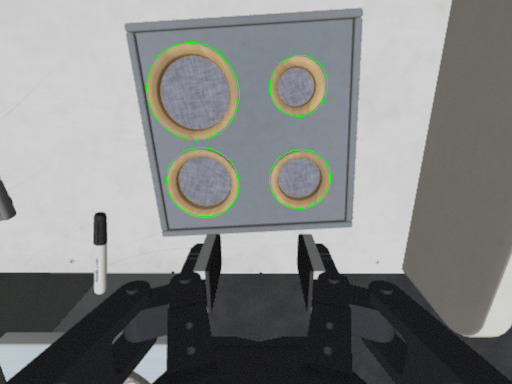

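```bash
python3 - <<'E'
from h import *
est={'c74':(.5515,-.2155,.105,.093,.084),'c60':(.443,-.2205,.091,.079,.070),'c46':(.448,-.343,.077,.065,.056),'c34':(.559,-.335,.065,.053,.044)}
cal=bot.get_calibration('wrist');im=bot.read_camera('wrist')[:,:,::-1]
s=3.6;v=cv2.resize(im[35:225,130:350],None,fx=s,fy=s,interpolation=cv2.INTER_CUBIC)
for x,y,D,m,b in est.values():
    for r,z,c in [(D,.032,(0,255,0)),(b,.014,(0,0,255))]:
        cv2.polylines(v,[((proj(cal,circ(x,y,z,r/2))-[130,35]+.5)*s).astype(int)],True,c,1)
cv2.imwrite('pics/w2.png',v[:600,:800])
E
```

```text
(no output)
```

View pics/w2.png

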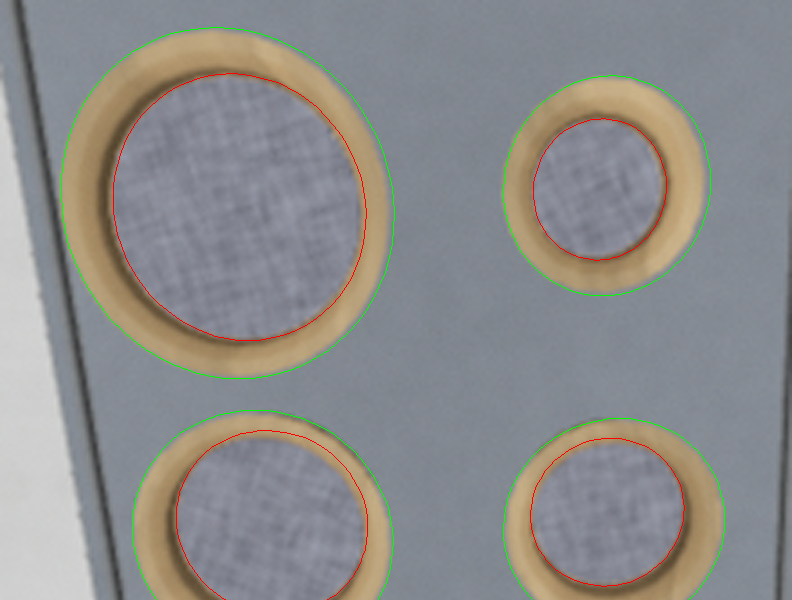

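Cup circles match the image to about 1 mm (74 upper left, 34 upper right, 60 lower left, 46 lower right). Next, the scale.

Emit:
servo_tool --motion '[0,-1,0,0,0,0,0.5,0,-1,0,0,0,0,0.5,0,-1,0,0,0,0,0.5,0,-1,0,0,0,0,0.5,0,-1,0,0,0,0,0.5]'

```text
t: 4.42
eef_pos: [0.4687, -0.1927, 0.304]
tool_rot: [-0.0, 1.0, -0.0, -0.0]
contact_force: [1.5, -0.2, -0.4]
gripper_width: 0.502
grasp_force: 0.0
```

Emit:
servo_tool --motion '[0,-1,0,0,0,0,0.5,0,-1,0,0,0,0,0.5,0,-1,0,0,0,0,0.5,0,-1,0,0,0,0,0.5,0,-1,0,0,0,0,0.5]'

```text
t: 5.05
eef_pos: [0.4686, -0.0929, 0.304]
tool_rot: [-0.0, 1.0, -0.0, 0.0]
contact_force: [-0.4, 0.2, -0.3]
gripper_width: 0.5
grasp_force: 0.0
```

Emit:
servo_tool --motion '[0,-1,0,0,0,0,0.5,0,-1,0,0,0,0,0.5,0,-1,0,0,0,0,0.5,0,-1,0,0,0,0,0.5,0,-1,0,0,0,0,0.5]'

```text
t: 5.68
eef_pos: [0.4684, 0.007, 0.304]
tool_rot: [0.0, 1.0, -0.0, 0.0]
contact_force: [-0.9, -0.4, -0.1]
gripper_width: 0.5
grasp_force: 0.0
```

Emit:
servo_tool --motion '[0,-1,0,0,0,0,0.5,0,-1,0,0,0,0,0.5,0,-1,0,0,0,0,0.5,0,-1,0,0,0,0,0.5,0,-1,0,0,0,0,0.5]'

```text
t: 6.3
eef_pos: [0.4683, 0.1068, 0.3039]
tool_rot: [0.0, 1.0, -0.0, 0.0]
contact_force: [0.5, 0.3, 0.1]
gripper_width: 0.498
grasp_force: 0.0
```

Emit:
servo_tool --motion '[-0.7,-1,0,0,0,0,0.5,-0.7,-1,0,0,0,0,0.5,-0.7,-1,0,0,0,0,0.5,0,0,0,0,0,0,0.5]'

```text
t: 6.8
eef_pos: [0.4257, 0.1673, 0.3041]
tool_rot: [-0.0, 1.0, 0.002, 0.0]
contact_force: [1.3, -0.8, -0.0]
gripper_width: 0.501
grasp_force: 0.0
```

```bash
python3 - <<'E'
from h import *
cal=bot.get_calibration('wrist');im=bot.read_camera('wrist')[:,:,::-1]
print(bot.get_obs()['eef_pos'])
v=im.copy()
x,y=.481,.206
P=proj(cal,[[x,y,.1],[.518,.110,.08]]);cx,cy=P.mean(0).astype(int);x0,y0=max(cx-100,0),max(cy-75,0)
s=4;v=cv2.resize(im[y0:y0+150,x0:x0+200],None,fx=s,fy=s,interpolation=cv2.INTER_CUBIC)
for (x,y,z,r) in [(.481,.206,.148,.01),(.481,.206,.130,.017),(.481,.206,.102,.023),(.481,.206,.074,.037),(.518,.110,.092,.01),(.518,.110,.074,.03)]:
    cv2.polylines(v,[((proj(cal,circ(x,y,z,r))-[x0,y0]+.5)*s).astype(int)],True,(0,255,0),1)
cv2.imwrite('pics/w3.png',v);print(x0,y0)
E
```

```text
[0.42657588 0.16609202 0.30401683]
168 27
```

View pics/w3.png

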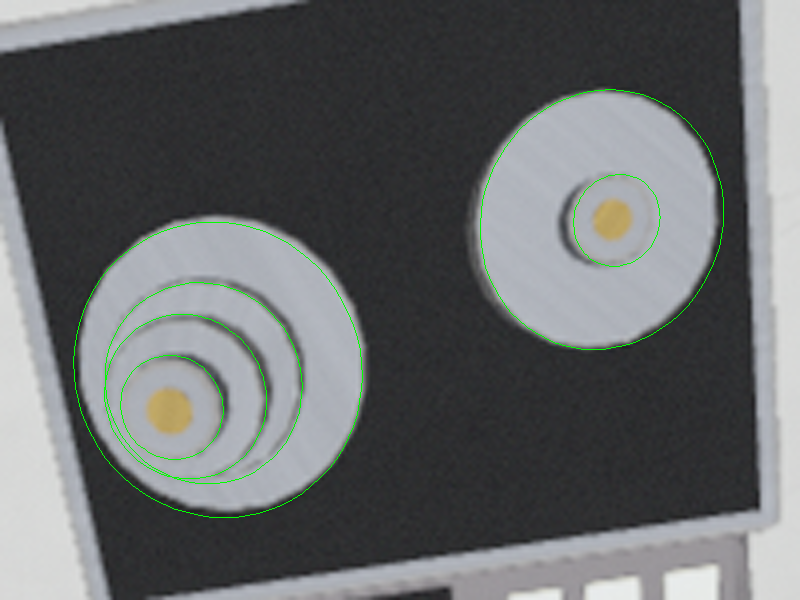

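Emit:
servo_tool --motion '[0.9,-0.67,0,0,0,0,0.5,0.9,-0.67,0,0,0,0,0.5,0.9,-0.67,1,0,0,0,0.5,0,0,1,0,0,0,0.5,0,0,1,0,0,0,0.5]'

```text
t: 7.48
eef_pos: [0.482, 0.2047, 0.243]
tool_rot: [0.0, 1.0, -0.001, -0.0]
contact_force: [-0.4, 0.3, -0.8]
gripper_width: 0.496
grasp_force: 0.0
```

Emit:
servo_tool --motion '[0,0,0,0,0,0,0.5]'

```text
t: 7.6
eef_pos: [0.481, 0.2042, 0.2425]
tool_rot: [0.001, 1.0, -0.001, -0.001]
contact_force: [-0.1, 0.2, 0.6]
gripper_width: 0.5
grasp_force: 0.0
```

```bash
python3 - <<'E'
from h import *
print(bot.finger_overhang,bot.get_obs()['eef_pos'])
im=bot.read_camera('wrist')[:,:,::-1]
cv2.imwrite('pics/w4.png',cv2.resize(im[130:384,120:400],None,fx=2,fy=2))
E
```

```text
0.0726 [0.48100693 0.20424241 0.24248543]
```

View pics/w4.png

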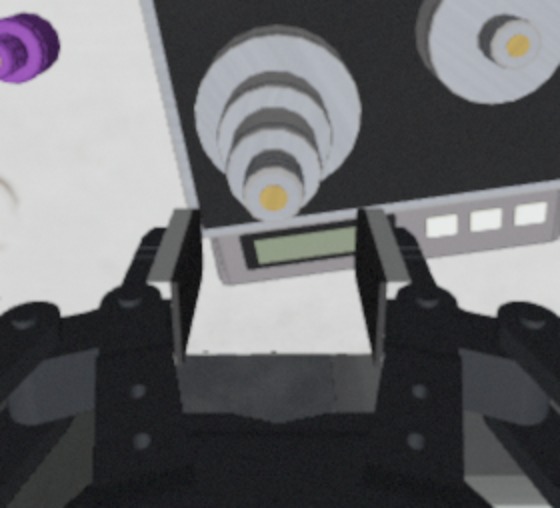

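Emit:
servo_tool --motion '[0,-0.1,0.6,0,0,0,0.5,0,0,0.7,0,0,0,0.5,0,0,0.55,0,0,0,0.6,0,0,0,0,0,0,0.7,0,0,0,0,0,0,0.8]' --grip_force 40

```text
t: 8.28
eef_pos: [0.4815, 0.2076, 0.2069]
tool_rot: [0.0, 1.0, -0.0, -0.0]
contact_force: [1.0, -0.2, -0.9]
gripper_width: 0.214
grasp_force: 39.0
```

Emit:
servo_tool --motion '[0,0,0,0,0,0,1,0,0,0,0,0,0,1,0,0,0,0,0,0,1,0,0,0,0,0,0,1]'

```text
t: 8.78
eef_pos: [0.4814, 0.2076, 0.207]
tool_rot: [-0.0, 1.0, -0.0, 0.0]
contact_force: [0.9, 0.2, -0.8]
gripper_width: 0.211
grasp_force: 39.0
```

```bash
python3 - <<'E'
from h import *
im=bot.read_camera('wrist')[:,:,::-1]
cv2.imwrite('pics/w5.png',cv2.resize(im[130:384,120:400],None,fx=2,fy=2))
E
```

```text
(no output)
```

View pics/w5.png

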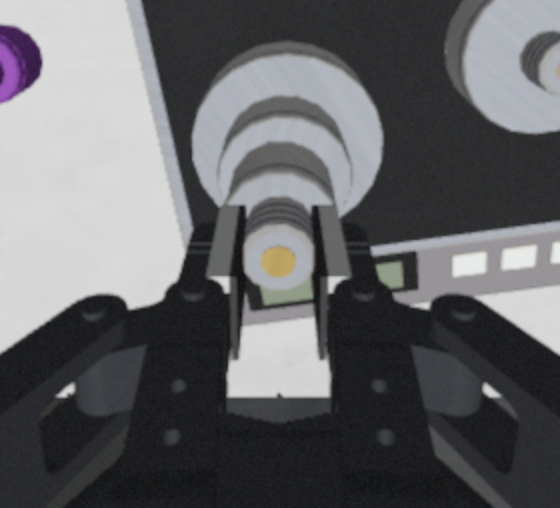

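Emit:
servo_tool --motion '[0,0,-0.6,0,0,0,1,0,0,-0.9,0,0,0,1,0.1,0.5,-0.5,0,0,0,1,0.14,1,0,0,0,0,1,0.14,1,0,0,0,0,1]'

```text
t: 9.45
eef_pos: [0.4894, 0.1564, 0.2479]
tool_rot: [0.0, 1.0, -0.001, 0.001]
contact_force: [0.1, 1.2, -0.1]
gripper_width: 0.216
grasp_force: 39.1
```

Emit:
servo_tool --motion '[0.15,1,0,0,0,0,1,0.15,1,0,0,0,0,1,0.15,1,0,0,0,0,1,0.15,1,0,0,0,0,1,0.15,1,0,0,0,0,1]'

```text
t: 10.07
eef_pos: [0.5041, 0.0561, 0.2477]
tool_rot: [0.0, 1.0, -0.001, 0.0]
contact_force: [0.1, -0.1, -1.5]
gripper_width: 0.211
grasp_force: 39.1
```

Emit:
servo_tool --motion '[0.15,1,0,0,0,0,1,0.15,1,0,0,0,0,1,0.15,1,0,0,0,0,1,0.15,1,0,0,0,0,1,0.15,1,0,0,0,0,1]'

```text
t: 10.7
eef_pos: [0.5188, -0.0439, 0.2477]
tool_rot: [0.0, 1.0, -0.001, 0.0]
contact_force: [1.4, 0.1, -0.6]
gripper_width: 0.213
grasp_force: 39.1
```

Emit:
servo_tool --motion '[0.15,1,0,0,0,0,1,0.15,1,0,0,0,0,1,0.15,1,0,0,0,0,1,0.15,1,0,0,0,0,1,0.15,1,0,0,0,0,1]'

```text
t: 11.32
eef_pos: [0.5337, -0.144, 0.2476]
tool_rot: [0.0, 1.0, -0.001, 0.0]
contact_force: [0.1, -0.2, -0.4]
gripper_width: 0.214
grasp_force: 39.1
```

Emit:
servo_tool --motion '[0.15,1,0,0,0,0,1,0.15,1,0,0,0,0,1,0.15,1,0.5,0,0,0,1,0.15,1,0.5,0,0,0,1,0.15,1,0.5,0,0,0,1]'

```text
t: 11.95
eef_pos: [0.5486, -0.2437, 0.2157]
tool_rot: [-0.0, 1.0, -0.0, -0.0]
contact_force: [-0.0, 0.4, -0.6]
gripper_width: 0.21
grasp_force: 39.1
```

Emit:
servo_tool --motion '[0.15,1,0.5,0,0,0,1,0.15,1,0.5,0,0,0,1,0.15,0.6,0.5,0,0,0,1,0,0,0,0,0,0,1,0,0,0,0,0,0,1]'

```text
t: 12.58
eef_pos: [0.5579, -0.2935, 0.187]
tool_rot: [-0.0, 1.0, 0.0, 0.0]
contact_force: [0.5, 0.0, -0.7]
gripper_width: 0.212
grasp_force: 39.1
```

Emit:
servo_tool --motion '[0.05,1,0,0,0,0,1,0.05,1,0.3,0,0,0,1,0,0.08,0.9,0,0,0,1,0,0,0.9,0,0,0,1,0,0,0,0,0,0,1]'

```text
t: 13.2
eef_pos: [0.5583, -0.3345, 0.142]
tool_rot: [-0.001, 1.0, 0.0, -0.002]
contact_force: [-0.1, 0.1, -1.0]
gripper_width: 0.212
grasp_force: 39.1
```

```bash
python3 - <<'E'
from h import *
print(bot.get_obs()['eef_pos'])
a=bot.read_camera('wrist')[130:384,120:400,::-1];a=cv2.resize(a,(440,400))
cal=bot.get_calibration('scene');u=proj(cal,[.559,-.335,.06])[0].astype(int)
b=bot.read_camera('scene')[u[1]-40:u[1]+40,max(0,u[0]-35):u[0]+35,::-1];b=cv2.resize(b,(350,400),interpolation=cv2.INTER_CUBIC)
cv2.imwrite('pics/p1.png',np.hstack([a,b]))
E
```

```text
[ 0.55829545 -0.33449556  0.14204324]
```

View pics/p1.png

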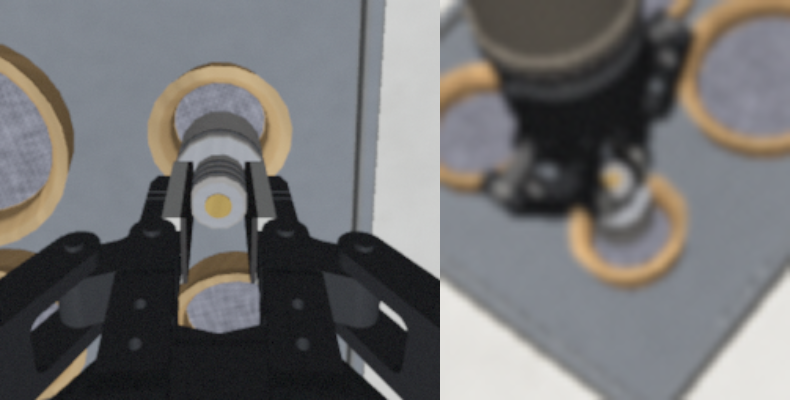

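The 34 is held upright, knob centred between the pads and in line over cup_34. Lowering.

Emit:
servo_tool --motion '[0.08,0,0.5,0,0,0,1,0,0,0.4,0,0,0,1,0,0,0.1,0,0,0,1,0,0,0.08,0,0,0,1]'

```text
t: 13.8
eef_pos: [0.5612, -0.3361, 0.1232]
tool_rot: [0.0, 1.0, -0.0, -0.0]
contact_force: [-0.5, -1.1, -1.2]
gripper_width: 0.211
grasp_force: 39.1
```

Emit:
servo_tool --motion '[0,0,0.05,0,0,0,1,0,0,0,0,0,0,1]'

```text
t: 14.05
eef_pos: [0.5612, -0.3361, 0.1224]
tool_rot: [0.0, 1.0, -0.0, 0.0]
contact_force: [-0.2, -0.3, -0.4]
gripper_width: 0.21
grasp_force: 39.1
```

Emit:
servo_tool --motion '[0,0,0.06,0,0,0,1,0,0,0.05,0,0,0,1,0,0,0,0,0,0,1]'

```text
t: 14.42
eef_pos: [0.5611, -0.3361, 0.12]
tool_rot: [-0.0, 1.0, -0.0, -0.0]
contact_force: [0.8, 0.2, -1.2]
gripper_width: 0.212
grasp_force: 39.1
```

Emit:
servo_tool --motion '[0,0,0.05,0,0,0,1,0,0,0,0,0,0,1]'

```text
t: 14.68
eef_pos: [0.5611, -0.3361, 0.119]
tool_rot: [-0.0, 1.0, -0.0, -0.0]
contact_force: [-0.1, 0.4, -1.6]
gripper_width: 0.21
grasp_force: 39.1
```

Emit:
servo_tool --motion '[0,0,0.05,0,0,0,1,0,0,0,0,0,0,1]'

```text
t: 14.92
eef_pos: [0.5613, -0.3362, 0.1185]
tool_rot: [0.0, 1.0, -0.0, 0.0]
contact_force: [-1.0, -0.3, 1.9]
gripper_width: 0.211
grasp_force: 39.4
```

Emit:
servo_tool --motion '[0,0,0.05,0,0,0,1,0,0,0,0,0,0,1]'

```text
t: 15.18
eef_pos: [0.5615, -0.3363, 0.1183]
tool_rot: [0.0, 1.0, -0.001, 0.0]
contact_force: [-1.6, 0.4, 7.6]
gripper_width: 0.209
grasp_force: 40.0
```

Emit:
servo_tool --motion '[0,0,-0.05,0,0,0,0.75,0,0,0,0,0,0,0.5,0,0,0,0,0,0,0.5,0,0,-0.5,0,0,0,0.5,0,0,-1,0,0,0,0.5]'

```text
t: 15.8
eef_pos: [0.5608, -0.3359, 0.1485]
tool_rot: [-0.0, 1.0, -0.0, -0.001]
contact_force: [-0.3, -0.7, 0.4]
gripper_width: 0.497
grasp_force: 0.0
```

Emit:
servo_tool --motion '[0,0,-1,0,0,0,0.5,0,0,-1,0,0,0,0.5,0,0,-1,0,0,0,0.5,-0.15,-1,-0.5,0,0,0,0.5,-0.15,-1,0,0,0,0,0.5]'

```text
t: 16.42
eef_pos: [0.5553, -0.2941, 0.2189]
tool_rot: [-0.0, 1.0, -0.0, 0.001]
contact_force: [0.6, 0.5, 0.3]
gripper_width: 0.506
grasp_force: 0.0
```

```bash
python3 - <<'E'
from h import *
cal=bot.get_calibration('wrist');im=bot.read_camera('wrist')[:,:,::-1];print(bot.get_obs()['eef_pos'])
u=proj(cal,[.559,-.335,.04])[0];print(u);x0,y0=(u-[50,40]).astype(int).clip(0)
s=5;v=cv2.resize(im[y0:y0+80,x0:x0+100],None,fx=s,fy=s,interpolation=cv2.INTER_CUBIC)
for r,z,c in [(.065,.032,(0,255,0)),(.034,.042,(0,0,255)),(.02,.06,(255,0,0))]:
    cv2.polylines(v,[((proj(cal,circ(.559,-.335,z,r/2))-[x0,y0]+.5)*s).astype(int)],True,c,1)
cv2.imwrite('pics/p2.png',v)
E
```

```text
[ 0.55507593 -0.29020407  0.21796978]
[304.16723079 183.45657366]
```

View pics/p2.png

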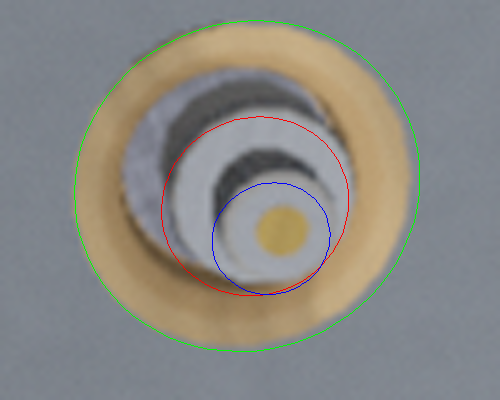

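The 34 stands upright in its cup, about 2 mm off centre. Back to the pile for the 46.

Emit:
servo_tool --motion '[-0.15,-1,0,0,0,0,0.5,-0.15,-1,0,0,0,0,0.5,-0.15,-1,0,0,0,0,0.5,-0.15,-1,0,0,0,0,0.5,-0.15,-1,0,0,0,0,0.5]'

```text
t: 17.1
eef_pos: [0.5401, -0.1946, 0.2181]
tool_rot: [-0.0, 1.0, -0.0, 0.0]
contact_force: [0.7, 0.0, 0.7]
gripper_width: 0.497
grasp_force: 0.0
```

Emit:
servo_tool --motion '[-0.15,-1,0,0,0,0,0.5,-0.15,-1,0,0,0,0,0.5,-0.15,-1,0,0,0,0,0.5,-0.15,-1,0,0,0,0,0.5,-0.15,-1,0,0,0,0,0.5]'

```text
t: 17.73
eef_pos: [0.5251, -0.0947, 0.2181]
tool_rot: [0.0, 1.0, -0.0, 0.0]
contact_force: [-0.1, -0.3, -0.6]
gripper_width: 0.501
grasp_force: 0.0
```

Emit:
servo_tool --motion '[-0.15,-1,0,0,0,0,0.5,-0.15,-1,0,0,0,0,0.5,-0.15,-1,0,0,0,0,0.5,-0.15,-1,0,0,0,0,0.5,-0.15,-1,0,0,0,0,0.5]'

```text
t: 18.35
eef_pos: [0.5101, 0.0052, 0.2181]
tool_rot: [0.0, 1.0, -0.0, 0.0]
contact_force: [-0.2, 1.1, 0.3]
gripper_width: 0.501
grasp_force: 0.0
```

Emit:
servo_tool --motion '[-0.15,-1,0,0,0,0,0.5,-0.15,-1,0,0,0,0,0.5,-0.15,-1,0,0,0,0,0.5,-0.15,-1,0,0,0,0,0.5,-0.15,-1,0,0,0,0,0.5]'

```text
t: 18.98
eef_pos: [0.4951, 0.1052, 0.2182]
tool_rot: [0.0, 1.0, -0.0, 0.0]
contact_force: [-0.6, 0.5, -0.6]
gripper_width: 0.501
grasp_force: 0.0
```

Emit:
servo_tool --motion '[-0.15,-1,0,0,0,0,0.5,-0.15,-1,0,0,0,0,0.5,-0.15,-1,0,0,0,0,0.5,-0.15,-0.9,0,0,0,0,0.5,0,0,0,0,0,0,0.5]'

```text
t: 19.6
eef_pos: [0.483, 0.1838, 0.2182]
tool_rot: [-0.0, 1.0, 0.001, 0.0]
contact_force: [-0.6, 0.0, -0.4]
gripper_width: 0.5
grasp_force: 0.0
```

```bash
python3 - <<'E'
from h import *
cal=bot.get_calibration('wrist');im=bot.read_camera('wrist')[:,:,::-1];print(bot.get_obs()['eef_pos'])
u=proj(cal,[.481,.206,.11])[0];x0,y0=(u-[80,70]).astype(int).clip(0)
s=4;v=cv2.resize(im[y0:y0+140,x0:x0+160],None,fx=s,fy=s,interpolation=cv2.INTER_CUBIC)
for r,z,c in [(.046,.102,(0,0,255)),(.02,.12,(255,0,0)),(.074,.074,(0,255,0))]:
    cv2.polylines(v,[((proj(cal,circ(.481,.206,z,r/2))-[x0,y0]+.5)*s).astype(int)],True,c,1)
cv2.imwrite('pics/p3.png',v)
E
```

```text
[0.48321414 0.18249863 0.21809137]
```

View pics/p3.png

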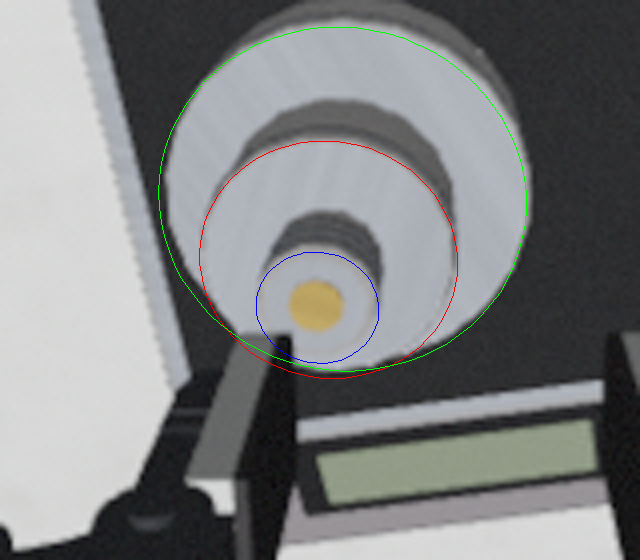

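Emit:
servo_tool --motion '[-0.1,-0.6,0,0,0,0,0.5,0,-0.55,0.3,0,0,0,0.5,0,0,0.8,0,0,0,0.5,0,0,0.8,0,0,0,0.55,0,0,0,0,0,0,0.7]' --grip_force 50

```text
t: 20.27
eef_pos: [0.4806, 0.204, 0.178]
tool_rot: [0.001, 1.0, -0.001, -0.002]
contact_force: [-0.0, -0.5, 0.3]
gripper_width: 0.297
grasp_force: 0.0
```

Emit:
servo_tool --motion '[0,0,0,0,0,0,0.8,0,0,0,0,0,0,1,0,0,0,0,0,0,1,0,0,0,0,0,0,1]'

```text
t: 20.78
eef_pos: [0.4817, 0.205, 0.1803]
tool_rot: [-0.0, 1.0, -0.001, 0.0]
contact_force: [-0.3, -0.2, -1.7]
gripper_width: 0.206
grasp_force: 48.8
```

Emit:
servo_tool --motion '[0,0,-0.6,0,0,0,1,0,0,-0.9,0,0,0,1,0,0.2,-1,0,0,0,1,-0.06,1,0,0,0,0,1,-0.06,1,0,0,0,0,1]'

```text
t: 21.4
eef_pos: [0.4796, 0.1609, 0.2319]
tool_rot: [-0.0, 1.0, -0.0, 0.001]
contact_force: [-0.3, -0.7, -2.4]
gripper_width: 0.207
grasp_force: 49.0
```

Emit:
servo_tool --motion '[-0.06,1,0,0,0,0,1,-0.06,1,0,0,0,0,1,-0.06,1,0,0,0,0,1,-0.06,1,0,0,0,0,1,-0.06,1,0,0,0,0,1]'

```text
t: 22.02
eef_pos: [0.4734, 0.0606, 0.2316]
tool_rot: [-0.0, 1.0, -0.0, 0.001]
contact_force: [0.5, 0.4, -1.5]
gripper_width: 0.208
grasp_force: 49.0
```

Emit:
servo_tool --motion '[-0.06,1,0,0,0,0,1,-0.06,1,0,0,0,0,1,-0.06,1,0,0,0,0,1,-0.06,1,0,0,0,0,1,-0.06,1,0,0,0,0,1]'

```text
t: 22.65
eef_pos: [0.4674, -0.0395, 0.2316]
tool_rot: [-0.0, 1.0, -0.0, 0.001]
contact_force: [0.7, -0.1, -1.4]
gripper_width: 0.205
grasp_force: 49.0
```

Emit:
servo_tool --motion '[-0.06,1,0,0,0,0,1,-0.06,1,0,0,0,0,1,-0.06,1,0,0,0,0,1,-0.06,1,0,0,0,0,1,-0.06,1,0,0,0,0,1]'

```text
t: 23.28
eef_pos: [0.4613, -0.1396, 0.2316]
tool_rot: [0.0, 1.0, -0.0, 0.001]
contact_force: [0.2, 0.2, -1.7]
gripper_width: 0.206
grasp_force: 49.0
```

Emit:
servo_tool --motion '[-0.06,1,0,0,0,0,1,-0.06,1,0,0,0,0,1,-0.06,1,0,0,0,0,1,-0.06,1,0,0,0,0,1,-0.06,1,0.5,0,0,0,1]'

```text
t: 23.9
eef_pos: [0.4557, -0.24, 0.2217]
tool_rot: [0.001, 1.0, -0.0, 0.002]
contact_force: [-1.1, 0.4, -2.4]
gripper_width: 0.209
grasp_force: 49.0
```

Emit:
servo_tool --motion '[-0.06,1,0.5,0,0,0,1,-0.06,1,0.5,0,0,0,1,-0.06,1,0.5,0,0,0,1,-0.06,0.9,0.5,0,0,0,1,0,0,0,0,0,0,1]'

```text
t: 24.52
eef_pos: [0.449, -0.3185, 0.179]
tool_rot: [-0.0, 1.0, -0.002, -0.001]
contact_force: [-0.6, 0.8, -1.3]
gripper_width: 0.208
grasp_force: 49.1
```

Emit:
servo_tool --motion '[-0.05,0.7,0,0,0,0,1,0,0.5,0.4,0,0,0,1,0,0,0.8,0,0,0,1,0,0,0,0,0,0,1,0,0,0,0,0,0,1]'

```text
t: 25.15
eef_pos: [0.449, -0.3404, 0.1558]
tool_rot: [-0.0, 1.0, -0.0, -0.0]
contact_force: [-0.3, -0.8, -2.1]
gripper_width: 0.207
grasp_force: 49.1
```

Emit:
servo_tool --motion '[-0.08,0.12,0.8,0,0,0,1,0,0,0.6,0,0,0,1,0,0,0.15,0,0,0,1,0,0,0.1,0,0,0,1,0,0,0,0,0,0,1]'

```text
t: 25.78
eef_pos: [0.4475, -0.3434, 0.1232]
tool_rot: [0.0, 1.0, -0.0, 0.0]
contact_force: [0.1, 0.2, -0.8]
gripper_width: 0.205
grasp_force: 49.1
```

Emit:
servo_tool --motion '[0,0,0.05,0,0,0,1,0,0,0,0,0,0,1]'

```text
t: 26.02
eef_pos: [0.4474, -0.3434, 0.1223]
tool_rot: [0.0, 1.0, -0.0, 0.0]
contact_force: [-0.2, 0.5, -2.7]
gripper_width: 0.203
grasp_force: 49.1
```

Emit:
servo_tool --motion '[0,0,0.05,0,0,0,1,0,0,0.05,0,0,0,1,0,0,0,0,0,0,1]'

```text
t: 26.4
eef_pos: [0.4473, -0.3433, 0.12]
tool_rot: [-0.0, 1.0, -0.0, -0.0]
contact_force: [0.3, -0.1, -2.5]
gripper_width: 0.208
grasp_force: 49.1
```

Emit:
servo_tool --motion '[0,0,0.05,0,0,0,1,0,0,0,0,0,0,1]'

```text
t: 26.65
eef_pos: [0.4475, -0.3433, 0.1192]
tool_rot: [0.0, 1.0, -0.0, 0.0]
contact_force: [-0.3, 0.6, -1.2]
gripper_width: 0.206
grasp_force: 49.4
```

Emit:
servo_tool --motion '[0,0,0.05,0,0,0,1,0,0,0,0,0,0,1]'

```text
t: 26.9
eef_pos: [0.4475, -0.3433, 0.119]
tool_rot: [0.0, 1.0, -0.0, 0.0]
contact_force: [-2.1, 3.2, 7.9]
gripper_width: 0.206
grasp_force: 50.3
```

Emit:
servo_tool --motion '[0,0,-0.05,0,0,0,0.75,0,0,0,0,0,0,0.5,0,0,0,0,0,0,0.5,0,0,-0.5,0,0,0,0.5,0,0,-1,0,0,0,0.5]'

```text
t: 27.52
eef_pos: [0.447, -0.3431, 0.1492]
tool_rot: [-0.0, 1.0, -0.0, -0.001]
contact_force: [-0.1, -0.5, -0.8]
gripper_width: 0.493
grasp_force: 0.0
```

Emit:
servo_tool --motion '[0,0,-1,0,0,0,0.5,0,0,-1,0,0,0,0.5,0.06,-1,-0.5,0,0,0,0.5,0.06,-1,0,0,0,0,0.5,0,0,0,0,0,0,0.5]'

```text
t: 28.15
eef_pos: [0.45, -0.3002, 0.1985]
tool_rot: [-0.001, 1.0, 0.002, -0.001]
contact_force: [0.3, 0.2, -0.7]
gripper_width: 0.5
grasp_force: 0.0
```

```bash
python3 - <<'E'
from h import *
cal=bot.get_calibration('wrist');im=bot.read_camera('wrist')[:,:,::-1];print(bot.get_obs()['eef_pos'])
u=proj(cal,[.447,-.343,.04])[0];print(u);x0,y0=(u-[90,70]).astype(int).clip(0)
s=4;v=cv2.resize(im[y0:y0+140,x0:x0+180],None,fx=s,fy=s,interpolation=cv2.INTER_CUBIC)
for r,z,c in [(.077,.032,(0,255,0)),(.046,.042,(0,0,255)),(.02,.06,(255,0,0))]:
    cv2.polylines(v,[((proj(cal,circ(.447,-.343,z,r/2))-[x0,y0]+.5)*s).astype(int)],True,c,1)
cv2.imwrite('pics/p4.png',v)
E
```

```text
[ 0.449725   -0.30166691  0.19847211]
[309.86286867 197.73257651]
```

View pics/p4.png

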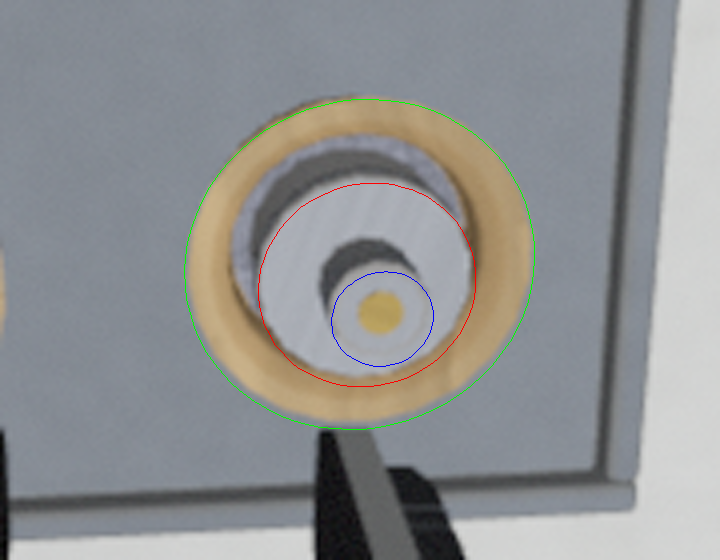

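The 46 sits flat and centred. Next the 74.

Emit:
servo_tool --motion '[0.06,-1,0,0,0,0,0.5,0.06,-1,0,0,0,0,0.5,0.06,-1,0,0,0,0,0.5,0.06,-1,0,0,0,0,0.5,0.06,-1,0,0,0,0,0.5]'

```text
t: 28.82
eef_pos: [0.4556, -0.2019, 0.1987]
tool_rot: [-0.0, 1.0, -0.0, -0.0]
contact_force: [0.2, 0.5, 0.3]
gripper_width: 0.498
grasp_force: 0.0
```

Emit:
servo_tool --motion '[0.06,-1,0,0,0,0,0.5,0.06,-1,0,0,0,0,0.5,0.06,-1,0,0,0,0,0.5,0.06,-1,0,0,0,0,0.5,0.06,-1,0,0,0,0,0.5]'

```text
t: 29.45
eef_pos: [0.4616, -0.1019, 0.1987]
tool_rot: [-0.0, 1.0, -0.0, -0.0]
contact_force: [-0.3, 0.8, -0.3]
gripper_width: 0.502
grasp_force: 0.0
```

Emit:
servo_tool --motion '[0.06,-1,0,0,0,0,0.5,0.06,-1,0,0,0,0,0.5,0.06,-1,0,0,0,0,0.5,0.06,-1,0,0,0,0,0.5,0.06,-1,0,0,0,0,0.5]'

```text
t: 30.08
eef_pos: [0.4675, -0.0021, 0.1987]
tool_rot: [-0.0, 1.0, -0.0, -0.0]
contact_force: [-0.2, -0.2, -0.8]
gripper_width: 0.502
grasp_force: 0.0
```

Emit:
servo_tool --motion '[0.06,-1,0,0,0,0,0.5,0.06,-1,0,0,0,0,0.5,0.06,-1,0,0,0,0,0.5,0.06,-1,0,0,0,0,0.5,0.06,-1,0,0,0,0,0.5]'

```text
t: 30.7
eef_pos: [0.4735, 0.0978, 0.1987]
tool_rot: [0.0, 1.0, -0.0, -0.0]
contact_force: [0.2, -0.5, 0.7]
gripper_width: 0.501
grasp_force: 0.0
```

Emit:
servo_tool --motion '[0.06,-1,0,0,0,0,0.5,0.06,-1,0,0,0,0,0.5,0.06,-1,0,0,0,0,0.5,0,-0.8,0,0,0,0,0.5,0,0,0,0,0,0,0.5]'

```text
t: 31.32
eef_pos: [0.4773, 0.1741, 0.199]
tool_rot: [-0.0, 1.0, 0.001, -0.0]
contact_force: [0.2, -0.5, 0.0]
gripper_width: 0.498
grasp_force: 0.0
```

```bash
python3 - <<'E'
from h import *
cal=bot.get_calibration('wrist');im=bot.read_camera('wrist')[:,:,::-1];print(bot.get_obs()['eef_pos'])
u=proj(cal,[.482,.2055,.08])[0];x0,y0=(u-[80,80]).astype(int).clip(0)
s=4;v=cv2.resize(im[y0:y0+150,x0:x0+180],None,fx=s,fy=s,interpolation=cv2.INTER_CUBIC)
for r,z,c in [(.02,.092,(255,0,0)),(.074,.074,(0,255,0))]:
    cv2.polylines(v,[((proj(cal,circ(.482,.2055,z,r/2))-[x0,y0]+.5)*s).astype(int)],True,c,1)
cv2.imwrite('pics/p5.png',v)
E
```

```text
[0.47739975 0.1728431  0.19884069]
```

View pics/p5.png

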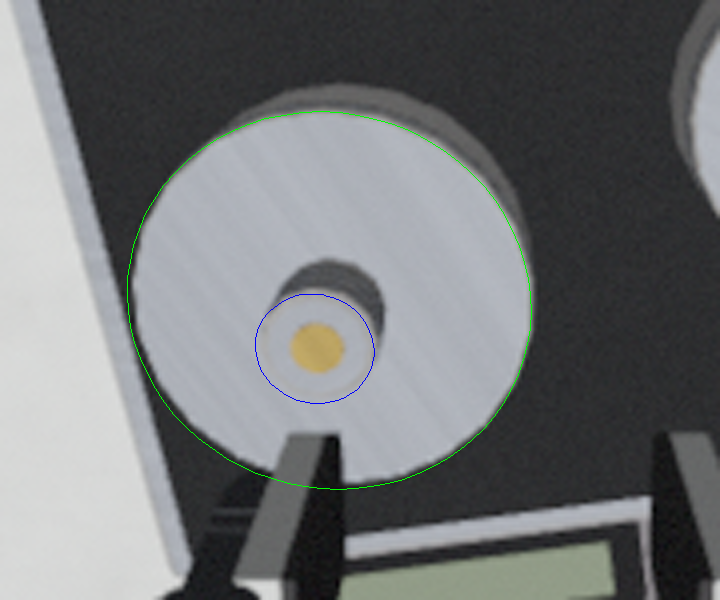

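Emit:
servo_tool --motion '[0.12,-0.8,0,0,0,0,0.5,0.11,-0.8,0,0,0,0,0.5,0,0,0.9,0,0,0,0.5,0,0,0.9,0,0,0,0.5,0,0,0.6,0,0,0,0.5]' --grip_force 80

```text
t: 32.0
eef_pos: [0.4816, 0.2036, 0.149]
tool_rot: [0.001, 1.0, -0.001, -0.001]
contact_force: [-0.4, -0.4, -0.1]
gripper_width: 0.503
grasp_force: 0.0
```

Emit:
servo_tool --motion '[0,0,0,0,0,0,0.6,0,0,0,0,0,0,0.8,0,0,0,0,0,0,1,0,0,0,0,0,0,1,0,0,0,0,0,0,1]'

```text
t: 32.62
eef_pos: [0.4825, 0.2044, 0.1514]
tool_rot: [0.0, 1.0, -0.001, 0.0]
contact_force: [-1.5, -2.0, 2.5]
gripper_width: 0.195
grasp_force: 78.5
```

Emit:
servo_tool --motion '[0,0,-0.5,0,0,0,1,0,0,-0.9,0,0,0,1,0,0,-1,0,0,0,1,0,0,-1,0,0,0,1,0,0.4,-0.4,0,0,0,1]'

```text
t: 33.25
eef_pos: [0.4829, 0.1974, 0.2291]
tool_rot: [-0.001, 1.0, 0.0, 0.001]
contact_force: [0.3, -0.3, -6.7]
gripper_width: 0.192
grasp_force: 78.4
```

Emit:
servo_tool --motion '[0.17,0.8,0,0,0,0,1,0.17,1,0,0,0,0,1,0.17,1,0,0,0,0,1,0.17,1,0,0,0,0,1,0.17,1,0,0,0,0,1]'

```text
t: 33.88
eef_pos: [0.4989, 0.0982, 0.2261]
tool_rot: [0.001, 1.0, -0.001, -0.001]
contact_force: [-0.3, -0.2, -6.0]
gripper_width: 0.192
grasp_force: 78.5
```

Emit:
servo_tool --motion '[0.17,1,0,0,0,0,1,0.17,1,0,0,0,0,1,0.17,1,0,0,0,0,1,0.17,1,0,0,0,0,1,0.17,1,0,0,0,0,1]'

```text
t: 34.5
eef_pos: [0.5155, -0.0017, 0.2261]
tool_rot: [0.0, 1.0, -0.001, -0.001]
contact_force: [-0.4, -0.4, -4.1]
gripper_width: 0.195
grasp_force: 78.5
```

Emit:
servo_tool --motion '[0.17,1,0,0,0,0,1,0.17,1,0,0,0,0,1,0.17,1,0.4,0,0,0,1,0.17,1,0.4,0,0,0,1,0.17,1,0.4,0,0,0,1]'

```text
t: 35.12
eef_pos: [0.5329, -0.1009, 0.202]
tool_rot: [0.0, 1.0, -0.001, -0.001]
contact_force: [-1.0, 1.0, -6.2]
gripper_width: 0.196
grasp_force: 78.5
```

Emit:
servo_tool --motion '[0.17,1,0.4,0,0,0,1,0.17,1,0.4,0,0,0,1,0.17,1,0.4,0,0,0,1,0.17,0.7,0,0,0,0,1,0,0,0,0,0,0,1]'

```text
t: 35.75
eef_pos: [0.547, -0.175, 0.1792]
tool_rot: [0.0, 1.0, -0.002, 0.0]
contact_force: [0.2, 1.0, -6.0]
gripper_width: 0.194
grasp_force: 78.5
```

Emit:
servo_tool --motion '[0.1,1,0,0,0,0,1,0.1,0.95,0.2,0,0,0,1,0,0,0.7,0,0,0,1,0,0,0.5,0,0,0,1,0,0,0,0,0,0,1]'

```text
t: 36.38
eef_pos: [0.5499, -0.2114, 0.1497]
tool_rot: [-0.001, 1.0, 0.0, -0.001]
contact_force: [0.2, -0.4, -6.5]
gripper_width: 0.187
grasp_force: 78.7
```

Emit:
servo_tool --motion '[0,0,0,0,0,0,1]'

```text
t: 36.5
eef_pos: [0.5509, -0.2119, 0.1512]
tool_rot: [-0.0, 1.0, 0.0, 0.0]
contact_force: [0.2, 0.9, -5.4]
gripper_width: 0.197
grasp_force: 78.7
```

Emit:
servo_tool --motion '[0,0.18,0.5,0,0,0,1,0,0,0.5,0,0,0,1,0,0,0.3,0,0,0,1,0,0,0.1,0,0,0,1,0,0,0,0,0,0,1]'

```text
t: 37.12
eef_pos: [0.5507, -0.216, 0.123]
tool_rot: [-0.0, 1.0, -0.0, -0.0]
contact_force: [-0.0, 0.1, -5.6]
gripper_width: 0.192
grasp_force: 78.7
```

Emit:
servo_tool --motion '[0,0,0.05,0,0,0,1,0,0,0.05,0,0,0,1,0,0,0,0,0,0,1]'

```text
t: 37.5
eef_pos: [0.5506, -0.216, 0.1211]
tool_rot: [0.0, 1.0, -0.0, 0.0]
contact_force: [0.3, -0.2, -6.1]
gripper_width: 0.198
grasp_force: 78.7
```

Emit:
servo_tool --motion '[0,0,0.05,0,0,0,1,0,0,0.05,0,0,0,1,0,0,0,0,0,0,1]'

```text
t: 37.88
eef_pos: [0.5507, -0.2161, 0.1195]
tool_rot: [0.0, 1.0, -0.0, 0.0]
contact_force: [-1.9, 1.5, -0.5]
gripper_width: 0.19
grasp_force: 79.4
```

Emit:
servo_tool --motion '[0,0,0.05,0,0,0,1,0,0,0,0,0,0,1]'

```text
t: 38.12
eef_pos: [0.5508, -0.2161, 0.1194]
tool_rot: [0.0, 1.0, -0.0, 0.0]
contact_force: [-4.6, 1.9, 9.0]
gripper_width: 0.192
grasp_force: 80.3
```

Emit:
servo_tool --motion '[0,0,-0.05,0,0,0,0.75,0,0,0,0,0,0,0.5,0,0,0,0,0,0,0.5,0,0,-0.5,0,0,0,0.5,0,0,-1,0,0,0,0.5]'

```text
t: 38.75
eef_pos: [0.5503, -0.2159, 0.1492]
tool_rot: [-0.0, 1.0, -0.0, -0.001]
contact_force: [0.0, -0.2, 0.1]
gripper_width: 0.501
grasp_force: 0.0
```

Emit:
servo_tool --motion '[0,0,-1,0,0,0,0.5,0,-0.5,-1,0,0,0,0.5,-0.1,-1,-0.3,0,0,0,0.5,-0.1,-1,0,0,0,0,0.5,-0.1,-1,0,0,0,0,0.5]'

```text
t: 39.38
eef_pos: [0.544, -0.1437, 0.1944]
tool_rot: [-0.0, 1.0, 0.0, -0.001]
contact_force: [-0.3, -0.3, -0.1]
gripper_width: 0.498
grasp_force: 0.0
```

Emit:
servo_tool --motion '[-0.1,-1,0,0,0,0,0.5,-0.1,-1,0,0,0,0,0.5,-0.1,-1,0,0,0,0,0.5,-0.1,-1,0,0,0,0,0.5,-0.1,-1,0,0,0,0,0.5]'

```text
t: 40.0
eef_pos: [0.5343, -0.0444, 0.1947]
tool_rot: [-0.0, 1.0, -0.0, -0.0]
contact_force: [-0.3, 0.6, -0.5]
gripper_width: 0.501
grasp_force: 0.0
```

Emit:
servo_tool --motion '[-0.1,-1,0,0,0,0,0.5,-0.1,-1,0,0,0,0,0.5,-0.1,-1,0,0,0,0,0.5,-0.1,-1,0,0,0,0,0.5,-0.1,-1,0,0,0,0,0.5]'

```text
t: 40.62
eef_pos: [0.5242, 0.0555, 0.1947]
tool_rot: [0.0, 1.0, -0.0, -0.0]
contact_force: [0.5, -0.5, 0.5]
gripper_width: 0.497
grasp_force: 0.0
```

Emit:
servo_tool --motion '[-0.1,-0.8,0,0,0,0,0.5,0,0,0,0,0,0,0.5,0,0,0,0,0,0,0.5]'

```text
t: 41.0
eef_pos: [0.5229, 0.0693, 0.195]
tool_rot: [0.0, 1.0, -0.001, -0.0]
contact_force: [-0.5, -0.7, -0.5]
gripper_width: 0.5
grasp_force: 0.0
```

```bash
python3 - <<'E'
from h import *
cal=bot.get_calibration('wrist');im=bot.read_camera('wrist')[:,:,::-1];print(bot.get_obs()['eef_pos'])
u=proj(cal,[.518,.1105,.08])[0];x0,y0=(u-[70,75]).astype(int).clip(0)
s=4;v=cv2.resize(im[y0:y0+150,x0:x0+140],None,fx=s,fy=s,interpolation=cv2.INTER_CUBIC)[:520,:500]
for r,z,c in [(.02,.092,(255,0,0)),(.06,.074,(0,255,0))]:
    cv2.polylines(v,[((proj(cal,circ(.518,.1105,z,r/2))-[x0,y0]+.5)*s).astype(int)],True,c,1)
# 74 in its cup from the scene camera
cal=bot.get_calibration('scene');u=proj(cal,[.551,-.2155,.04])[0].astype(int)
b=cv2.resize(bot.read_camera('scene')[u[1]-65:u[1]+65,u[0]-35:u[0]+35,::-1],(280,520),interpolation=cv2.INTER_CUBIC)
cv2.imwrite('pics/p6.png',np.hstack([v,b]))
E
```

```text
[0.52295017 0.06899509 0.19497547]
```

View pics/p6.png

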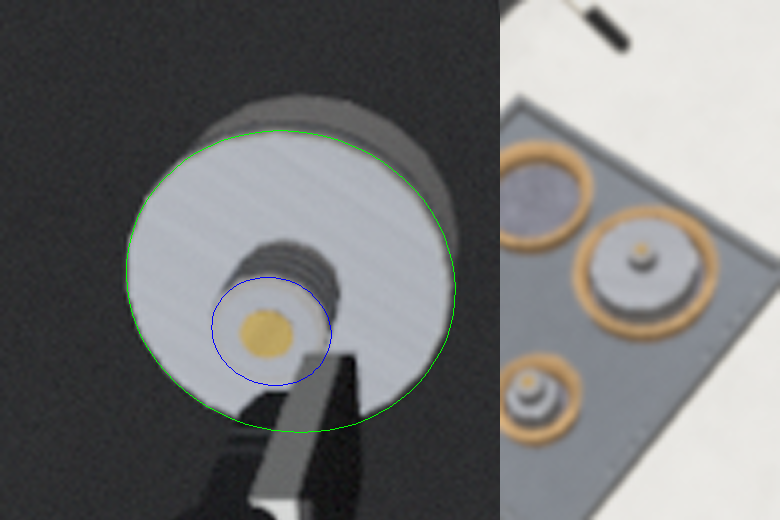

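The 74 sits flat in its cup, and the 60 is where I measured it. Next I grasp the 60.

Emit:
servo_tool --motion '[-0.1,-1,0,0,0,0,0.5,-0.15,-1,0,0,0,0,0.5,0,-0.12,0.6,0,0,0,0.5,0,0,0.9,0,0,0,0.5,0,0,0.7,0,0,0,0.5]' --grip_force 70

```text
t: 41.72
eef_pos: [0.5175, 0.1109, 0.1492]
tool_rot: [0.001, 1.0, -0.001, -0.001]
contact_force: [0.4, -0.4, -0.8]
gripper_width: 0.499
grasp_force: 0.0
```

Emit:
servo_tool --motion '[0,0,0,0,0,0,0.6,0,0,0,0,0,0,0.8,0,0,0,0,0,0,1,0,0,0,0,0,0,1,0,0,0,0,0,0,1]'

```text
t: 42.35
eef_pos: [0.5179, 0.1122, 0.1512]
tool_rot: [0.0, 1.0, -0.0, 0.0]
contact_force: [-0.2, -1.9, -2.3]
gripper_width: 0.197
grasp_force: 68.5
```

Emit:
servo_tool --motion '[0,0,-0.5,0,0,0,1,0,0,-0.9,0,0,0,1,0,0,-1,0,0,0,1,-0.1,0.6,-0.2,0,0,0,1,-0.23,1,0,0,0,0,1]'

```text
t: 42.98
eef_pos: [0.5114, 0.08, 0.2039]
tool_rot: [-0.0, 1.0, 0.0, 0.001]
contact_force: [0.1, -0.8, -4.8]
gripper_width: 0.193
grasp_force: 68.6
```

Emit:
servo_tool --motion '[-0.23,1,0,0,0,0,1,-0.23,1,0,0,0,0,1,-0.23,1,0,0,0,0,1,-0.23,1,0,0,0,0,1,-0.23,1,0,0,0,0,1]'

```text
t: 43.6
eef_pos: [0.4874, -0.0212, 0.2031]
tool_rot: [0.0, 1.0, -0.001, -0.0]
contact_force: [-1.0, -0.4, -4.3]
gripper_width: 0.199
grasp_force: 68.6
```

Emit:
servo_tool --motion '[-0.23,1,0,0,0,0,1,-0.23,1,0,0,0,0,1,-0.23,1,0,0,0,0,1,-0.23,1,0.3,0,0,0,1,-0.23,1,0.3,0,0,0,1]'

```text
t: 44.22
eef_pos: [0.4643, -0.121, 0.1911]
tool_rot: [0.0, 1.0, -0.001, -0.0]
contact_force: [-0.0, -0.9, -3.9]
gripper_width: 0.2
grasp_force: 68.6
```

Emit:
servo_tool --motion '[-0.23,1,0.3,0,0,0,1,-0.23,1,0.3,0,0,0,1,-0.23,0.8,0.3,0,0,0,1,0,0,0,0,0,0,1,0,0,0,0,0,0,1]'

```text
t: 44.85
eef_pos: [0.4515, -0.175, 0.1732]
tool_rot: [-0.0, 1.0, -0.0, 0.0]
contact_force: [0.1, 0.6, -3.5]
gripper_width: 0.198
grasp_force: 68.6
```

Emit:
servo_tool --motion '[-0.2,1,0,0,0,0,1,-0.2,1,0,0,0,0,1,-0.08,0.3,0.5,0,0,0,1,0,0,0.6,0,0,0,1,0,0,0,0,0,0,1]'

```text
t: 45.48
eef_pos: [0.4411, -0.22, 0.1497]
tool_rot: [-0.001, 1.0, 0.0, -0.001]
contact_force: [-0.4, 0.0, -4.2]
gripper_width: 0.205
grasp_force: 68.8
```

Emit:
servo_tool --motion '[0,0,0,0,0,0,1]'

```text
t: 45.6
eef_pos: [0.4419, -0.2207, 0.1509]
tool_rot: [-0.0, 1.0, 0.0, -0.0]
contact_force: [0.0, 0.2, -3.5]
gripper_width: 0.198
grasp_force: 68.8
```

Emit:
servo_tool --motion '[0,0,0.5,0,0,0,1,0,0,0.5,0,0,0,1,0,0,0.3,0,0,0,1,0,0,0.1,0,0,0,1,0,0,0,0,0,0,1]'

```text
t: 46.22
eef_pos: [0.4417, -0.2216, 0.123]
tool_rot: [-0.0, 1.0, -0.0, -0.0]
contact_force: [0.4, -1.0, -4.4]
gripper_width: 0.198
grasp_force: 68.8
```

Emit:
servo_tool --motion '[0,0,0.05,0,0,0,1,0,0,0.05,0,0,0,1,0,0,0,0,0,0,1]'

```text
t: 46.6
eef_pos: [0.4417, -0.2216, 0.1212]
tool_rot: [0.0, 1.0, -0.0, 0.0]
contact_force: [-0.4, -0.9, -4.2]
gripper_width: 0.198
grasp_force: 68.8
```

Emit:
servo_tool --motion '[0,0,0.05,0,0,0,1,0,0,0,0,0,0,1]'

```text
t: 46.85
eef_pos: [0.4416, -0.2216, 0.12]
tool_rot: [-0.0, 1.0, -0.0, -0.0]
contact_force: [0.5, -0.4, -3.9]
gripper_width: 0.195
grasp_force: 68.8
```

Emit:
servo_tool --motion '[0,0,0.05,0,0,0,1,0,0,0,0,0,0,1]'

```text
t: 47.1
eef_pos: [0.4417, -0.2216, 0.1192]
tool_rot: [0.0, 1.0, -0.0, 0.0]
contact_force: [-0.4, 0.9, -2.2]
gripper_width: 0.198
grasp_force: 69.2
```

Emit:
servo_tool --motion '[0,0,0.04,0,0,0,1,0,0,0,0,0,0,1]'

```text
t: 47.35
eef_pos: [0.4418, -0.2216, 0.1191]
tool_rot: [0.0, 1.0, -0.0, 0.0]
contact_force: [-3.1, 2.0, 7.9]
gripper_width: 0.196
grasp_force: 70.2
```

Seated. I release, rise, and take a last look.

Emit:
servo_tool --motion '[0,0,-0.05,0,0,0,0.75,0,0,0,0,0,0,0.5,0,0,0,0,0,0,0.5,0,0,-0.5,0,0,0,0.5,0,0,-1,0,0,0,0.5]'

```text
t: 47.98
eef_pos: [0.4413, -0.2214, 0.1495]
tool_rot: [-0.0, 1.0, -0.0, -0.001]
contact_force: [0.3, 0.4, 0.1]
gripper_width: 0.497
grasp_force: 0.0
```

Emit:
servo_tool --motion '[0,0,-1,0,0,0,0.5,0,0,-1,0,0,0,0.5,0,0,-1,0,0,0,0.5,0,0.8,-1,0,0,0,0.5,0,0.8,-1,0,0,0,0.5]'

```text
t: 48.6
eef_pos: [0.4416, -0.2538, 0.2507]
tool_rot: [0.0, 1.0, -0.0, 0.0]
contact_force: [0.3, -0.9, -0.1]
gripper_width: 0.496
grasp_force: 0.0
```

Emit:
servo_tool --motion '[0,0.8,-1,0,0,0,0.5,0,0.8,-1,0,0,0,0.5,0,0,0,0,0,0,0.5,0,0,0,0,0,0,0.5]'

```text
t: 49.1
eef_pos: [0.4413, -0.2847, 0.2887]
tool_rot: [-0.0, 1.0, -0.0, -0.0]
contact_force: [0.5, 0.5, -1.0]
gripper_width: 0.497
grasp_force: 0.0
```

```bash
python3 - <<'E'
from h import *
cal=bot.get_calibration('wrist');im=bot.read_camera('wrist')[:,:,::-1];print(bot.get_obs()['t'],bot.get_obs()['eef_pos'])
P=proj(cal,[[.551,-.2155,.04],[.442,-.22,.04],[.447,-.343,.04],[.559,-.335,.04]])
x0,y0=(P.min(0)-55).astype(int).clip(0);x1,y1=(P.max(0)+55).astype(int)
v=im[y0:y1,x0:x1];s=min(800/v.shape[1],600/v.shape[0]);cv2.imwrite('pics/f.png',cv2.resize(v,None,fx=s,fy=s,interpolation=cv2.INTER_CUBIC)[:600,:800])
E
```

```text
49.15 [ 0.44125328 -0.28442443  0.28848442]
```

View pics/f.png

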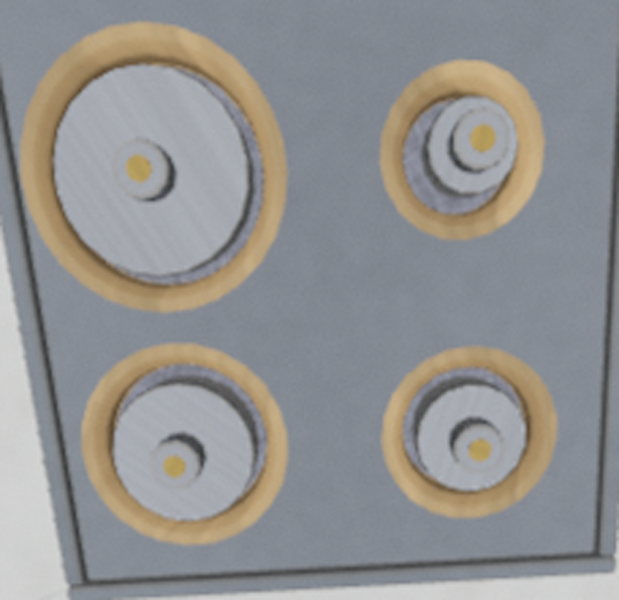

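All four weights stand upright in their own cups: 74 at (150,170), 34 at (475,145), 60 at (182,450), 46 at (472,437). The gripper touches nothing.

```bash
python3 -c "
from station import bot
print(bot.hand_in())"
```

```text
the job is handed in; nothing more can be done
None
```

All four weights are in their matching cups, each lowered until it touched the cup floor before release; the job was handed in at about 49 s of the 90 s allowed, with the verdict not shown to me.

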